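# Find and mark the balance point of an optics rail

### The arm

A 7-joint arm with a two-finger parallel gripper is mounted at the origin on the work surface. World frame = base frame: x ahead of the robot, y to its left, z up, the work surface at z = 0. Lengths are in m, angles in rad, forces in N, time in s.
With the tool pointing down it reaches from about 0.4 to 0.925 m from the base axis. Payload 5.6 kg.
Tool frame: the origin (TCP) lies between the finger pads; the fingertips stand 17 mm ahead of it and the grasp point (between the pads) lies 2 mm behind it; y points along the fingers, x is the direction in which the jaws open and shut, and the axes are right-handed (so a half turn about y gives the same grasp; the last joint's range is limited). The gripper opens to 85 mm and grips with 20 to 120 N. Pads are 22 mm wide; open, the fingers measure 114 mm over their backs; the gripper's body (76 mm by 85 mm) begins 54 mm behind the grasp point. The pads swing forward as they close: fully open they stand 13 mm farther back than shut.
Start: joints at [1.23, 0.468, -0.012, 1.603, 0.006, 1.071, -0.056], TCP at [0.191, -0.621, 0.248] pointing down, gripper open.
Joint ranges: [-2.53, 2.53], [-0.31, 2.02], [-1.57, 1.55], [0.28, 2.44], [-1.29, 4.43], [0.15, 1.84], [-2.92, 2.92]. Speed limits (rad/s): [2.57, 2.57, 3.14, 3.14, 3.14, 3.14, 3.14].

### API

Orientations are given as a unit quaternion [x, y, z, w].
In Python, from bench import ctrl, optics gives the robot as it stands. The module is installed in compiled form; this text tells all that it offers.
- The arm moves only by the tool move_arm, never from a script. Its argument "commands" is a list of rows, each a list of 6 numbers: the shift along the tool's x, y, z as a fraction of full scale, then the turn, a rotation vector about the tool's x, y, z as a fraction of full scale. A call has 1 to 12 rows; each row shifts and turns the pose as measured when the row begins, along the tool's axes as they then stand; what a row does not reach is not made up. Full scale, the value 1, is 0.025 m for a shift and 6 degrees for a turn. A row lasts 1/12 s, in which the tool goes at most 41.7 mm and 7.16 degrees, less where a joint would pass 70% of its speed; a pose out of reach is approached as far as the arm can. A call with a number of a shift or a turn outside -1 to 1 is refused whole. A call with a gripper value outside its range is refused whole. "grip" is the closure, from -1 (fully open) to 1 (shut), set as the call begins (left out, the last holds). The fingers move at their own pace and stop on an object; "squeeze" is the grip in N (left out, the last holds). Time passes only in rows, so rows that do not move let the fingers close. It gives the time, the measured TCP pose, the force and the opening at its end, in the units of the state.
- ctrl.get_state(): the state, without advancing time (a new reading comes with each control period).
- optics.snapshot(name): name is "scene" or "top" or "wrist"; returns a dict with "color" (400x640x3 uint8, red, green, blue), "fx", "fy", "cx", "cy" (pixels), "cam_to_world" (4x4, takes a point from camera to world coordinates); the wrist camera has in their place "T_tool_cam" (4x4, takes a point from camera to tool coordinates, whose origin is the TCP and whose axes are the tool frame's). Camera axes: x right, y up, looking along -z (the intrinsics and any distortion apply to the point x, -y, -z); pixel columns grow to the right and rows downward; lengths in m; the calibration is good to about 2 mm. The wrist camera is an equidistant fisheye: a pixel r from the principal point sees the ray r / f radians off the axis. A picture is of the moment at which its call begins: read the wrist's pose just before it. There is no depth.
- ctrl.hand_in(): hands the job in, once; it reports no verdict.
The state is a dict: "time_s": time; "q": joint angles; "qvel": joint speeds; "tau": joint torques, N m; "eef_pos": TCP position; "tool_rot": TCP orientation; "wrist_force": force on the tool from outside, world axes, zero at the start; "ft_torque": the same for the moment, N m; "gripper_width": finger opening in m.
Only numpy, scipy, OpenCV 4.12 (cv2) and the standard library are available. Lean on these libraries where they do the work, as an engineer would, in place of code of your own. Each camera call takes 0.05 s, during which the arm holds its last target.

### The job

The metal rail with the two round housings lies tipped to one side across the knife edge of the balance stand. Slide it lengthwise, without lifting it off the stand, until it balances level on the knife edge by itself with nothing touching it; then mark that point by pressing the stand's spring plunger above the knife edge fully down onto the rail and letting it spring back up. Do not press the plunger while the rail is tipped, leave the rail balanced, and leave the other things on the table alone.

Things in the scene. Friction and masses are not known exactly. Their poses are not given: they have to be found in the camera images.
- stand: balance stand fixed to the table: black base plate 100 (x) x 250 (y) x 12 mm; origin at the centre of its underside, z up. Its yaw varies by up to 17 degrees. The rail lies along the stand's y, guided loosely between the prongs of two upright forks at y = +-50 mm (inner faces x = +-17 mm, tops at 82 mm). A bridge stands over the edge (18 mm along y, 55 mm along x, top at 112 mm).
- edge_mid (a point): middle of the knife edge, 70 mm above the table over the stand's origin: top of a steel blade along the stand's x, blunt, with a flat 8 mm wide along y. The rail balances when its centre of mass lies over the flat; else, once let go, it tips to about 5 degrees and rests on one of two soft damped buffers at y = +-105 mm. It may rock for 1 to 2 s before it settles.
- rail_mid (a point): centre of the loose rail, an aluminium bar 30 (x) x 320 long (y) x 12 mm (z up); 76 mm above the table when level. With housings 0.38 to 0.64 kg; their filling is unknown, so the balance point is anywhere within 32 mm of this centre, either way. At the start this centre is 40 to 60 mm to one side (either) of the edge and that end is down.
- can_l_mid (a point): middle (half-way up) of the round black housing fixed upright on the rail 125 mm from the rail's centre towards the rail's +y end; 36 mm diameter, 34 mm high, standing on the rail's top face. A good place to push the rail along from either side.
- can_r_mid (a point): the same for the equal housing 125 mm towards the rail's -y end
- marker_top (a point): centre of the flat top of the marking plunger's black cap, 26 mm diameter, 8 mm thick; 132 mm above the table when up. Axis vertical, right above the middle of the knife edge.
- marker (a joint): plunger travel in m: 0 up, growing as it is pressed down. Its pin meets a level rail's top face after about 7 mm; the spring pushes back with 1.2 N at first and 4 N there, so 8 to 12 N on the cap presses it fully down. It springs back by itself.
- driver: loose screwdriver lying on the table in front of the stand, 160 mm long; bystander, leave it alone
- beaker: loose small glass beaker, 60 mm diameter, 75 mm high, behind the stand; bystander, leave it alone
- lens_ring: loose black ring, 50 mm diameter, 12 mm high, lying close in front of the stand; bystander, leave it alone
- post: loose upright steel post, 13 mm diameter, 75 mm high, behind the stand; bystander, leave it alone
- mount: loose black square lens mount on a 50 mm foot, 56 mm high, behind the stand; bystander, leave it alone
- jar: loose amber jar, 52 mm diameter, 60 mm high, right and in front of the stand; bystander, leave it alone
- slide_case: loose flat white case 85 x 60 x 30 mm, left of the stand; bystander, leave it alone

How it is judged:
On the way, in this order (a step that is already met when the one before it is completed fails the run):
1. the rail balances level (within 2 degrees) and still on the knife edge, nothing of the robot touching it, plunger up (angle between rail_mid's own z axis and vertical below 0.035 rad and contact force between each of the arm, the fingers and rail below 0.02 N and value of joint marker below 0.003 m and angular speed of rail below 0.1 rad/s), for 0.4 s.
2. the plunger is pressed fully down onto the level rail (value of joint marker above 0.0055 m and contact force between pin and rail above 0.5 N and angle between rail_mid's own z axis and vertical below 0.035 rad), for 0.05 s.
At the end, for the whole second after the job is handed in: the rail rests balanced on the knife edge between the cheeks, level within 2 degrees, at rest and untouched, and the plunger is up again (within 2 mm) (angle between rail_mid's own z axis and vertical below 0.035 rad and linear speed of rail below 0.01 m/s and height (world z) of rail_mid between 0.072 and 0.08 m and y of rail_mid in the frame of stand between -0.05 and 0.05 m and x of rail_mid in the frame of stand between -0.01 and 0.01 m and value of joint marker below 0.002 m).
It fails at once if the rail is lifted off the stand (its centre raised more than 25 mm above its level height) or falls off it (height (world z) of rail_mid above 0.101 m or height (world z) of rail_mid below 0.055 m).
It fails at once if the plunger is pressed onto the rail while the rail is tipped (over 3.4 degrees) (contact force between pin and rail above 0.5 N and angle between rail_mid's own z axis and vertical above 0.06 rad).
It fails at once if a bystander is moved more than 20 mm (distance of any of driver, beaker, lens_ring, post, mount, jar, slide_case from where it was at the start of the episode above 0.02 m).
It also fails if it takes over 64 s, if anything falls off the work surface, if the arm or the gripper's body presses on something with over 40 N, if the wrist force passes 120 N, or if a joint passes its speed limit or range.

## Working session

There is one attempt and no reset: what is moved stays moved. The work goes in short steps, Python scripts to look and compute and a tool call to move; the robot and the scene stay as the last step left them, time stands still between calls to the robot, and variables do not carry over. Pictures are saved under pics/ and viewed, and the job is handed in when it is done.

Besides the shell and the picture viewer there is one more tool, called after "Request:" in YAML: its name, and indented under it one key for each argument. move_arm: Moves the arm, as the interface text tells. Shift numbers are shares of 0.025 m and turn numbers shares of 6 degrees, none past 1 either way. Its arguments: {"type":"object","properties":{"commands":{"type":"array","items":{"type":"array","items":{"type":"number"}}},"grip":{"type":"number"},"squeeze":{"type":"number"}},"required":["commands"]}

```bash
mkdir -p pics; cat > h.py <<'E'
import numpy as np, cv2, json
from bench import ctrl, optics
def snap(n,tag):
    d=optics.snapshot(n); cv2.imwrite(f'pics/{tag}.png',d['color'][:,:,::-1]); 
    np.savez(f'pics/{tag}.npz',**d); return d
def ray(d,u,v):
    r=np.array([(u-d['cx'])/d['fx'],-(v-d['cy'])/d['fy'],-1.]);M=np.array(d['cam_to_world'])
    return M[:3,3],M[:3,:3]@r
def onz(d,u,v,z):
    o,r=ray(d,u,v);return o+r*(z-o[2])/r[2]
def proj(d,p):
    M=np.linalg.inv(np.array(d['cam_to_world']));c=M[:3,:3]@np.array(p)+M[:3,3]
    return d['cx']+d['fx']*c[0]/-c[2], d['cy']+d['fy']*c[1]/c[2]
E
python3 - <<'E'
from h import *
s=ctrl.get_state(); print(s)
for n in('scene','top'):
    d=snap(n,n+'0'); print(n,d['fx'],d['cx'],d['cy'],np.round(d['cam_to_world'],3))
E
```

```text
{'time_s': 0.0, 'q': array([ 1.23002631,  0.46836369, -0.0115507 ,  1.60366253,  0.00600845,
        1.0714223 , -0.05625745]), 'qvel': array([-0.00105401, -0.00055776, -0.00064435,  0.00050952, -0.00056753,
       -0.00038468, -0.00260142]), 'tau': array([ 5.06656477e-05, -5.32382262e+01,  2.15250050e-02, -2.51299417e+01,
        1.14161748e-02,  7.80201779e-03,  3.96710573e-05]), 'eef_pos': array([ 0.19044388, -0.62089756,  0.24733095]), 'tool_rot': array([-0.56828595,  0.420868  , -0.41976939,  0.56895946]), 'wrist_force': array([1.07929237, 0.32542365, 0.39782525]), 'ft_torque': array([ 0.01729406, -0.03040458,  0.01226197]), 'gripper_width': 0.0853203372549226}
scene 361.2812063038782 317.02982717640407 200.16800267261127 [[-0.277 -0.574  0.771  1.228]
 [ 0.961 -0.151  0.232  0.228]
 [-0.017  0.805  0.593  0.622]
 [ 0.     0.     0.     1.   ]]
top 385.35796523229305 319.94299577678373 197.27270366613737 [[-0.015  0.989 -0.148  0.427]
 [-1.    -0.017 -0.011  0.011]
 [-0.014  0.147  0.989  1.066]
 [ 0.     0.     0.     1.   ]]
```

View pics/scene0.png

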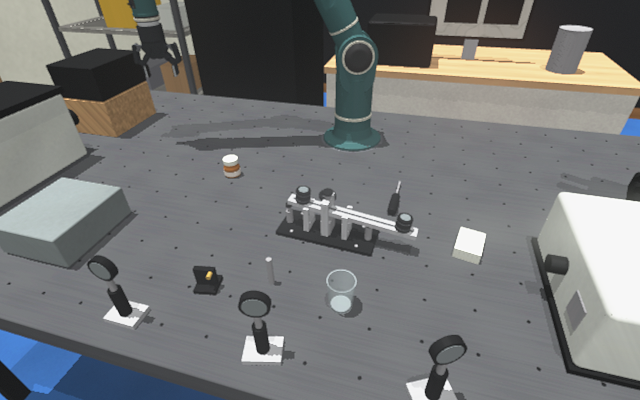

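View pics/top0.png

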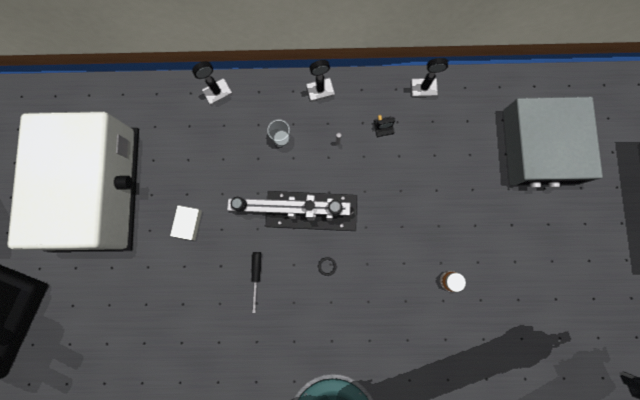

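```bash
python3 - <<'E'
from h import *
from scipy.spatial.transform import Rotation as R
s=ctrl.get_state(); print(s['time_s'],R.from_quat(s['tool_rot']).as_matrix().round(3))
a=cv2.imread('pics/top0.png')
cv2.imwrite('pics/topz.png',cv2.resize(a[80:230,190:390],None,fx=4,fy=4,interpolation=2))
E
```

```text
0.1 [[ 0.293 -0.001  0.956]
 [-0.956  0.001  0.293]
 [-0.002 -1.    -0.   ]]
```

View pics/topz.png

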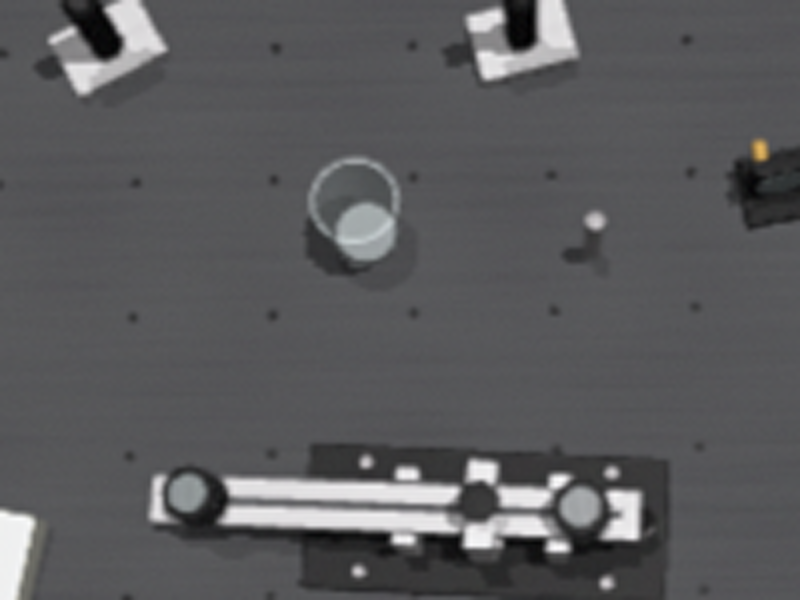

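```bash
cat > m.py <<'E'
from h import *
import sys
d=np.load('pics/top0.npz')
Z=lambda x,y:(190+x/4-.375,80+y/4-.375)
a=np.array([onz(d,*Z(*p),.012) for p in((312,445),(668,460),(302,585))]);print(a.round(4))
print('cap',onz(d,*Z(479,500),.131).round(4),'from corners',((a[1]+a[2])/2).round(4), 'dims',np.linalg.norm(a[1]-a[0]),np.linalg.norm(a[2]-a[0]))
print('axis yaw',np.degrees(np.arctan2(-(a[0]-a[1])[0],(a[0]-a[1])[1])))
A=onz(d,*Z(187,492),.110);B=onz(d,*Z(581,507),.124)
print('cans',A.round(4),B.round(4),np.linalg.norm(A-B),((A+B)/2).round(4),np.degrees(np.arctan2(-(A-B)[0],(A-B)[1])))
E
python3 m.py
python3 - <<'E'
import cv2
a=cv2.imread('pics/scene0.png')
cv2.imwrite('pics/scz.png',cv2.resize(a[165:275,260:440],None,fx=4.4,fy=4.4,interpolation=2))
E
```

```text
[[ 0.6045  0.1684  0.012 ]
 [ 0.5897 -0.0782  0.012 ]
 [ 0.5074  0.1748  0.012 ]]
cap [0.5485 0.0481 0.131 ] from corners [0.5485 0.0483 0.012 ] dims 0.24703105559989097 0.09734446388400639
axis yaw -3.432324965487991
cans [0.5594 0.2323 0.11  ] [ 0.5441 -0.0143  0.124 ] 0.24749195984369057 [0.5517 0.109  0.117 ] -3.567981681569436
```

View pics/scz.png

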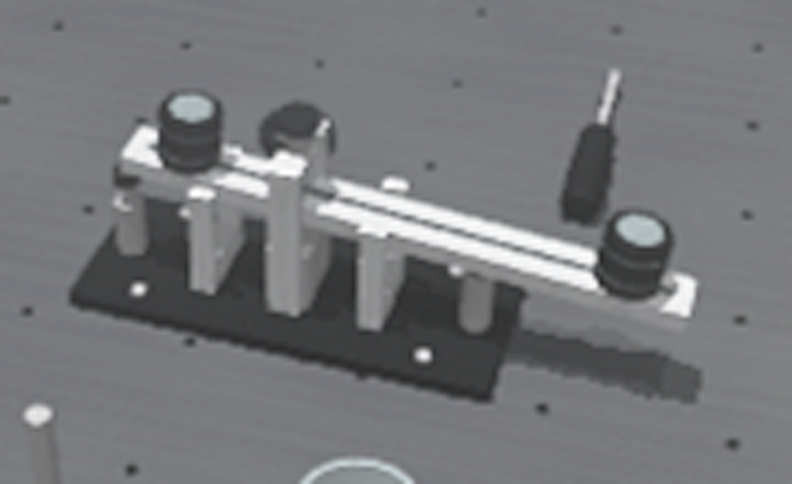

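Request:
move_arm:
  commands:
    - [-0.3,0,1,0,0.6,0]
    - [-0.3,0,1,0,0.6,0]
    - [-0.3,0,1,0,0.6,0]
    - [-0.3,0,1,0,0.6,0]
    - [-0.3,0,1,0,0.6,0]
    - [-0.3,0,1,0,0.5,0]
    - [-0.8,0,1,0,0,0]
    - [-0.8,0,1,0,0,0]
    - [-1,0,1,0,0,0]
    - [-1,0,1,0,0,0]
    - [-1,0,1,0,0,0]
    - [-1,0,1,0,0,0]
  grip: -0.2

```text
time_s: 1.1
eef_pos: [0.4944, -0.4309, 0.239]
tool_rot: [-0.474, 0.532, -0.522, 0.469]
wrist_force: [0.9, -0.8, -0.8]
gripper_width: 0.0511
```

```bash
cat > st.py <<'E'
from h import *
from scipy.spatial.transform import Rotation as R
import sys
s=ctrl.get_state();M=R.from_quat(s['tool_rot']).as_matrix()
print('t',round(s['time_s'],2),'pos',s['eef_pos'].round(4),'w',round(s['gripper_width'],4),'F',s['wrist_force'].round(2))
print('toolx yaw',np.degrees(np.arctan2(M[1,0],M[0,0])).round(2),'down',M[:,1].round(3))
if len(sys.argv)>3:
    D=np.array([float(a) for a in sys.argv[1:4]])-s['eef_pos'];print('delta units',(M.T@D/.025).round(2),'yaw turn',((np.degrees(np.arctan2(M[1,0],M[0,0]))+93.5)/6).round(2))
E
python3 st.py 0.559 0.228 0.2
```

```text
t 1.1 pos [ 0.4944 -0.4309  0.239 ] w 0.0511 F [ 0.92 -0.78 -0.81]
toolx yaw -96.36 down [-0.014  0.007 -1.   ]
delta units [-26.47   1.69  -0.33] yaw turn -0.48
```

Request:
move_arm:
  commands:
    - [-1,0,0,0,-0.25,0]
    - [-1,0,0,0,-0.25,0]
    - [-1,0,0,0,0,0]
    - [-1,0,0,0,0,0]
    - [-1,0,0,0,0,0]
    - [-1,0,0,0,0,0]
    - [-1,0,0,0,0,0]
    - [-1,0,0,0,0,0]
    - [-1,0,0,0,0,0]
    - [-1,0,0,0,0,0]
    - [-1,0,0,0,0,0]
    - [-1,0,0,0,0,0]

```text
time_s: 2.1
eef_pos: [0.5151, -0.1113, 0.2352]
tool_rot: [-0.49, 0.52, -0.504, 0.486]
wrist_force: [0.8, -0.0, 0.7]
gripper_width: 0.051
```

Request:
move_arm:
  commands:
    - [-1,0,0,0,0,0]
    - [-1,0,0,0,0,0]
    - [-1,0,0,0,0,0]
    - [-1,0,0,0,0,0]
    - [-1,0,0,0,0,0]
    - [-1,0,0,0,0,0]
    - [-1,0,0,0,0,0]
    - [-1,0,0,0,0,0]
    - [-1,0,0,0,0,0]
    - [-1,0,0,0,0,0]
    - [-1,0,0,0,0,0]

```text
time_s: 3.02
eef_pos: [0.5238, 0.1766, 0.2352]
tool_rot: [-0.492, 0.521, -0.502, 0.484]
wrist_force: [-0.3, -0.2, -0.2]
gripper_width: 0.0511
```

```bash
python3 st.py 0.559 0.228 0.16
```

```text
t 3.02 pos [0.5238 0.1766 0.2352] w 0.0511 F [-0.33 -0.22 -0.18]
toolx yaw -92.74 down [-0.027  0.011 -1.   ]
delta units [-2.09  2.99  1.39] yaw turn 0.13
```

Request:
move_arm:
  commands:
    - [-1,0,0.7,0.3,0.1,-0.1]
    - [-1,0.5,0.7,0,0,0]
    - [-0.5,0.5,0.2,0,0,0]
    - [0,0.5,0,0,0,0]
    - [0,0,0,0,0,0]

```text
time_s: 3.43
eef_pos: [0.5661, 0.2468, 0.1948]
tool_rot: [0.486, -0.511, 0.513, -0.489]
wrist_force: [-0.3, -0.2, 0.0]
gripper_width: 0.0512
```

```bash
python3 st.py 0.561 0.235 0.16; python3 - <<'E'
from h import *
snap('top','top1');snap('scene','sc1')
a=cv2.imread('pics/top1.png');b=cv2.imread('pics/sc1.png')
cv2.imwrite('pics/c1.png',np.vstack([cv2.resize(a[150:250,190:390],(700,350),interpolation=2),cv2.resize(b[120:270,270:500],(375,245),interpolation=2).repeat(1,0) if 0 else cv2.resize(b[140:260,280:520],(700,350)) ]))
E
```

```text
t 3.43 pos [0.5661 0.2468 0.1948] w 0.0512 F [-0.34 -0.22  0.03]
toolx yaw -92.83 down [ 0.004  0.001 -1.   ]
delta units [ 0.48  1.39 -0.19] yaw turn 0.11
```

View pics/c1.png

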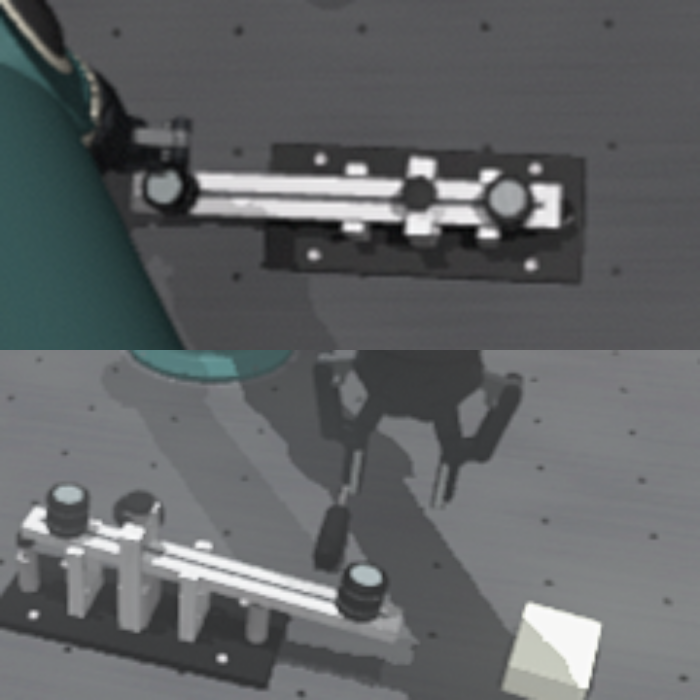

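```bash
python3 - <<'E'
from h import *
d=np.load('pics/sc1.npz');p=np.array([.5661,.2468,.1948])
u=np.array([.05,.9988,0])
for dz in(0,-.005,-.01,-.017):
  print(dz,[np.round(proj(d,p+[0,0,dz]+u*s),1) for s in(-.0256,.0256)])
E
```

```text
0 [array([404. , 182.5]), array([428.9, 186.6])]
-0.005 [array([403.7, 184.4]), array([428.5, 188.6])]
-0.01 [array([403.4, 186.4]), array([428.1, 190.5])]
-0.017 [array([403. , 189.1]), array([427.5, 193.3])]
```

Request:
move_arm:
  commands:
    - [0.4,0.7,-0.2,0,0.1,0]
    - [0,0.7,0,0,0,0]
    - [0,0.6,0,0,0,0]
    - [0,0,0,0,0,0]

```text
time_s: 3.87
eef_pos: [0.5633, 0.2309, 0.1501]
tool_rot: [0.479, -0.514, 0.519, -0.486]
wrist_force: [-0.4, -0.3, -0.4]
gripper_width: 0.0514
```

```bash
python3 st.py 0.561 0.235 0.1; python3 - <<'E'
from h import *
snap('top','top2');snap('scene','sc2')
a=cv2.imread('pics/top2.png');b=cv2.imread('pics/sc2.png')
cv2.imwrite('pics/c2.png',np.vstack([cv2.resize(a[150:220,190:390],(700,245),interpolation=2),cv2.resize(b[140:260,280:520],(700,350)) ]))
E
```

```text
t 3.87 pos [0.5633 0.2309 0.1501] w 0.0514 F [-0.41 -0.32 -0.36]
toolx yaw -93.91 down [ 0.013  0.001 -1.   ]
delta units [-0.15  2.   -0.13] yaw turn -0.07
```

View pics/c2.png

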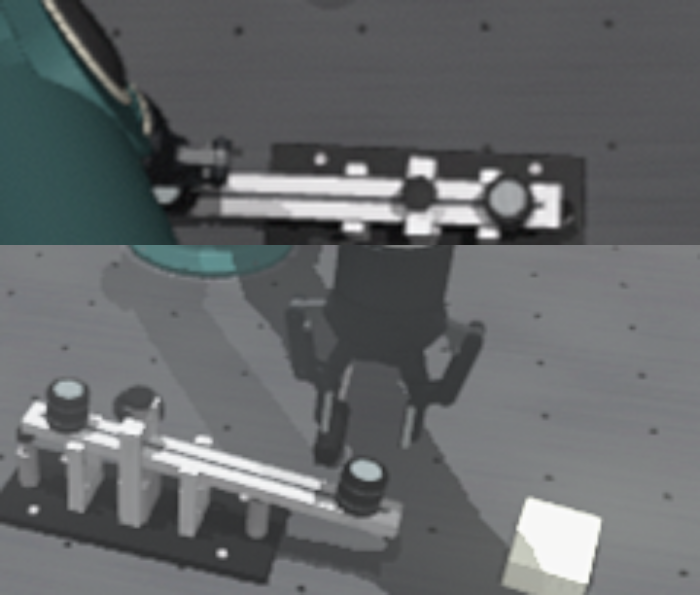

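Request:
move_arm:
  commands:
    - [-0.2,0.7,-0.1,0,0,0]
    - [0,0.7,0,0,0,0]
    - [0,0.5,0,0,0,0]
    - [0,0,0,0,0,0]

```text
time_s: 4.3
eef_pos: [0.5683, 0.2375, 0.1117]
tool_rot: [0.472, -0.513, 0.522, -0.491]
wrist_force: [-0.8, -0.9, -0.4]
gripper_width: 0.0509
```

```bash
cat > look.py <<'E'
from h import *
import sys
t=sys.argv[1]
d=snap('top','top'+t);snap('scene','sc'+t)
a=cv2.imread(f'pics/top{t}.png');b=cv2.imread(f'pics/sc{t}.png')
cv2.imwrite(f'pics/c{t}.png',np.vstack([cv2.resize(a[170:230,210:380],(800,282),interpolation=2),cv2.resize(b[160:250,270:430],(800,450),interpolation=2)[:310]]))
E
python3 st.py 0.561 0.235 0.104; python3 look.py 3
```

```text
t 4.3 pos [0.5683 0.2375 0.1117] w 0.0509 F [-0.8  -0.86 -0.41]
toolx yaw -94.08 down [ 0.029  0.008 -1.   ]
delta units [ 0.12  0.3  -0.29] yaw turn -0.1
```

View pics/c3.png

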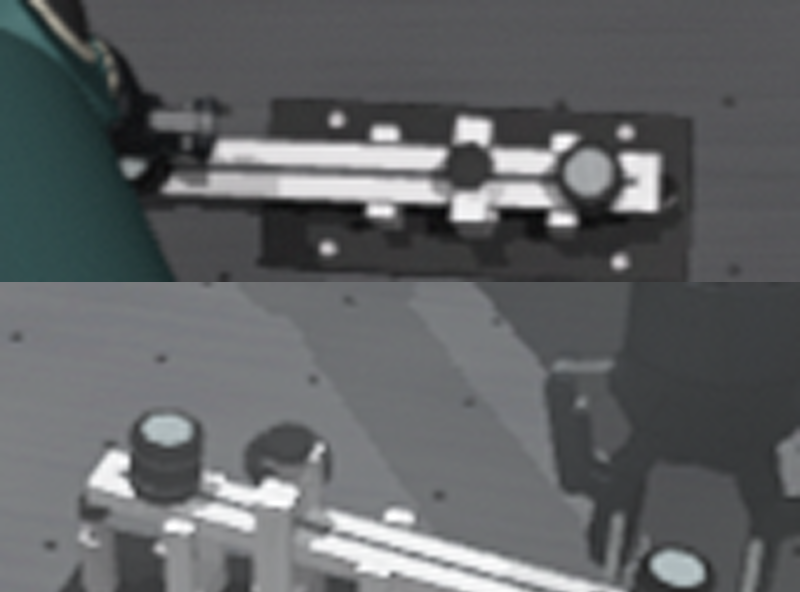

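Request:
move_arm:
  commands:
    - [0,0.2,-0.3,-0.27,-0.1,-0.1]
    - [0,0.1,0,0,0,0]
    - [0.2,0,0,0,0,0]
    - [0.3,0,0,0,0,0]
    - [0.3,0,0,0,0,0]
    - [0,0,0,0,0,0]

```text
time_s: 4.9
eef_pos: [0.5624, 0.22, 0.1097]
tool_rot: [0.482, -0.514, 0.515, -0.488]
wrist_force: [-0.3, 0.3, -0.5]
gripper_width: 0.0511
```

```bash
sed -i 's/270:430/290:450/' look.py; sed -i 's/\[:310\]/[40:350]/' look.py
python3 st.py 0.561 0.235 0.104; python3 look.py 4
```

```text
t 4.9 pos [0.5624 0.22   0.1097] w 0.0511 F [-0.29  0.26 -0.46]
toolx yaw -93.35 down [ 0.006  0.005 -1.   ]
delta units [-0.59  0.23 -0.09] yaw turn 0.03
```

View pics/c4.png

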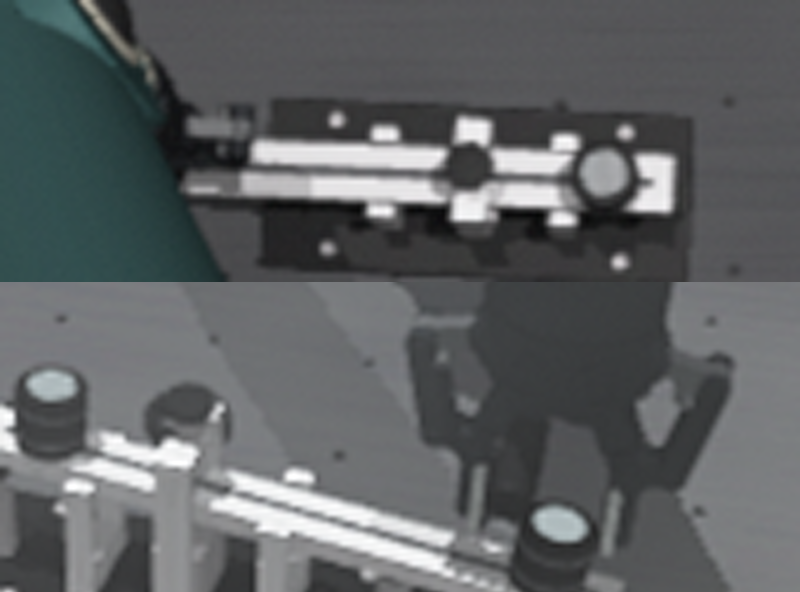

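Request:
move_arm:
  commands:
    - [0.1,0.2,0,0,0,0]
    - [0.2,0,0,0,0,0]
    - [0.2,0,0,0,0,0]
    - [0.2,0,0,0,0,0]
    - [0.1,0,0,0,0,0]
    - [0,0,0,0,0,0]

```text
time_s: 5.5
eef_pos: [0.5638, 0.2111, 0.1074]
tool_rot: [-0.477, 0.514, -0.511, 0.496]
wrist_force: [-0.0, 0.8, 0.6]
gripper_width: 0.0515
```

```bash
cat > lid.py <<'E'
from h import *
import sys
t=sys.argv[1]
so=np.array([.5485,.0482]);u=np.array([.0615,.998])
def lids(d,box,amin):
    r,c,w,h=box;I=d['color'][r:r+h,c:c+w].astype(int)
    m=((I[:,:,2]-I[:,:,0]>8)&(I[:,:,1]>100)&(I[:,:,1]<225)).astype(np.uint8)
    n,l,s,ce=cv2.connectedComponentsWithStats(m)
    return [(round(ce[i][0]+c,2),round(ce[i][1]+r,2),int(s[i][4])) for i in range(1,n) if s[i][4]>=amin]
def tri(d1,p1,d2,p2):
    o1,r1=ray(d1,*p1);o2,r2=ray(d2,*p2)
    k=np.linalg.lstsq(np.c_[r1,-r2],o2-o1,rcond=None)[0]
    a=o1+k[0]*r1;b=o2+k[1]*r2;return (a+b)/2,np.linalg.norm(a-b)
if __name__=='__main__':
    if len(sys.argv)>2: T=np.load(f'pics/top{t}.npz');S=np.load(f'pics/sc{t}.npz')
    else: T=snap('top','top'+t);S=snap('scene','sc'+t)
    a=lids(T,(190,215,165,35),8);b=lids(S,(170,270,160,65),8)
    print(a,b)
    if a and b:
        R1=max(a);L1=min(a);R2=min(b);L2=max(b)
        for n,p,q in(('r',R1,R2),('l',L1,L2)):
            P,e=tri(T,p[:2],S,q[:2]);print(n,P.round(4),'gap',round(e,4),'sy',round(float((P[:2]-so)@u),4))
E
python3 lid.py 0 x; python3 lid.py 4 x; python3 st.py; python3 look.py 5; python3 lid.py 5 x
```

```text
[] [(np.float64(299.98), np.float64(188.24), 46), (np.float64(401.5), np.float64(216.0), 62)]
t 5.5 pos [0.5638 0.2111 0.1074] w 0.0515 F [-0.02  0.82  0.57]
toolx yaw -92.98 down [ 0.017  0.022 -1.   ]
[] [(np.float64(296.98), np.float64(186.94), 48), (np.float64(397.89), np.float64(215.18), 61)]Traceback (most recent call last):
  File "lid.py", line 15, in <module>
    if len(sys.argv)>2: T=np.load(f'pics/top{t}.npz');S=np.load(f'pics/sc{t}.npz')
                                                        ~~~~~~~^^^^^^^^^^^^^^^^^^^
    fid = stack.enter_context(open(os.fspath(file), "rb"))
                              ~~~~^^^^^^^^^^^^^^^^^^^^^^^
FileNotFoundError: [Errno 2] No such file or directory: 'pics/sc0.npz'
```

View pics/c5.png

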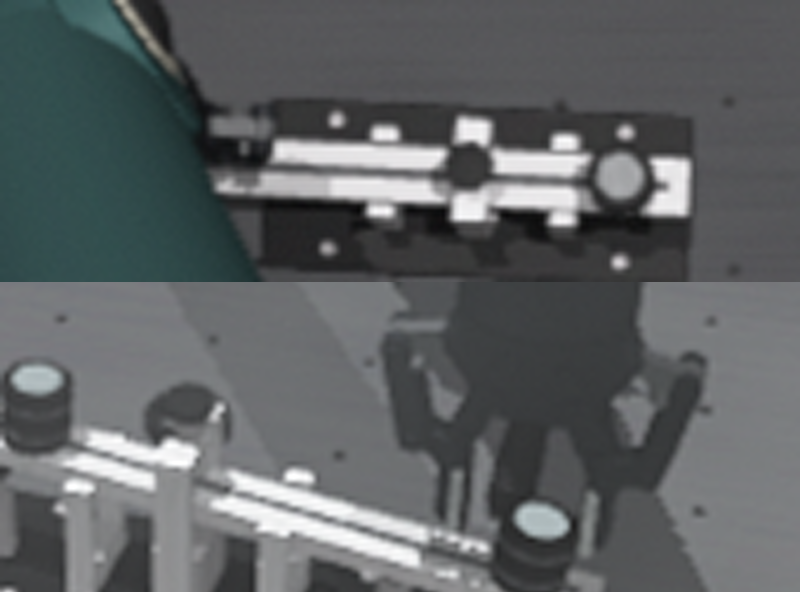

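```bash
cat > rail.py <<'E'
from lid import *
def inplane(S,p):
    o,r=ray(S,*p);n=np.array([u[1],-u[0],0]);P=np.r_[so,0]
    X=o+r*(((P-o)@n)/(r@n));return float((X[:2]-so)@u),float(X[2])
def run(t,S):
    b=lids(S,(165,260,180,70),15)
    b.sort(key=lambda q:-q[2]);b=sorted(b[:2]);r=inplane(S,b[0][:2]);l=inplane(S,b[1][:2])
    print(t,[q[2] for q in b],'r',np.round(r,4),'l',np.round(l,4),'mid_y',round((r[0]+l[0])/2,4),'tilt(+ = l down)',round(float(np.degrees(np.arctan2(r[1]-l[1],l[0]-r[0]))),2))
if __name__=='__main__':
    t=sys.argv[1]
    run(t, np.load(f'pics/sc{t}.npz') if len(sys.argv)>2 else snap('scene','sc'+t))
E
for i in 1 2 4 5;do python3 rail.py $i x;done
```

```text
1 [47, 59] r [-0.0615  0.1235] l [0.187  0.1001] mid_y 0.0628 tilt(+ = l down) 5.38
2 [47, 61] r [-0.0609  0.1236] l [0.1868 0.1004] mid_y 0.0629 tilt(+ = l down) 5.36
4 [46, 62] r [-0.0692  0.1242] l [0.1789 0.1007] mid_y 0.0548 tilt(+ = l down) 5.41
5 [48, 61] r [-0.077   0.1264] l [0.1707 0.101 ] mid_y 0.0468 tilt(+ = l down) 5.85
```

Request:
move_arm:
  commands:
    - [0.2,0.1,-0.1,-0.15,0,-0.2]
    - [0.2,0,0,0,0,0]
    - [0.2,0,0,0,0,0]
    - [0.2,0,0,0,0,0]
    - [0,0,0,0,0,0]

```text
time_s: 6.02
eef_pos: [0.5608, 0.1959, 0.1054]
tool_rot: [-0.486, 0.513, -0.511, 0.49]
wrist_force: [-0.0, 1.0, -0.0]
gripper_width: 0.0512
```

```bash
python3 st.py .561 .2 .104; python3 rail.py 6
```

```text
t 6.02 pos [0.5608 0.1959 0.1054] w 0.0512 F [-0.01  0.97 -0.03]
toolx yaw -92.8 down [ 0.002  0.006 -1.   ]
delta units [-0.16  0.06 -0.  ] yaw turn 0.12
6 [46, 57] r [-0.0934  0.1263] l [0.1549 0.1034] mid_y 0.0308 tilt(+ = l down) 5.26
```

Request:
move_arm:
  commands:
    - [0.15,0,0,0,0.1,0]
    - [0.15,0,0,0,0,0]
    - [0,0,0,0,0,0]
    - [0,0,0,0,0,0]
    - [0,0,0,0,0,0]

```text
time_s: 6.48
eef_pos: [0.56, 0.1887, 0.105]
tool_rot: [-0.483, 0.516, -0.513, 0.487]
wrist_force: [0.8, 4.7, 1.9]
gripper_width: 0.051
```

```bash
python3 st.py .561 .2 .104; python3 rail.py 7
```

```text
t 6.48 pos [0.56   0.1887 0.105 ] w 0.051 F [0.75 4.73 1.94]
toolx yaw -93.43 down [ 0.001  0.006 -1.   ]
delta units [-0.45  0.04  0.01] yaw turn 0.01
7 [47, 61] r [-0.1003  0.1267] l [0.1482 0.1046] mid_y 0.024 tilt(+ = l down) 5.07
```

Request:
move_arm:
  commands:
    - [-0.3,0,0,0,0,0]
    - [0,0,0,0,0,0]
    - [0,0,0,0,0,0]
    - [0,0,0,0,0,0]
    - [0,0,0,0,0,0]
    - [0,0,0,0,0,0]

```text
time_s: 7.03
eef_pos: [0.5588, 0.1908, 0.1025]
tool_rot: [-0.486, 0.516, -0.515, 0.482]
wrist_force: [0.4, -0.0, 0.4]
gripper_width: 0.0513
```

```bash
python3 st.py .561 .2 .104; python3 rail.py 8
```

```text
t 7.03 pos [0.5588 0.1908 0.1025] w 0.0513 F [ 0.39 -0.05  0.38]
toolx yaw -93.57 down [-0.005 -0.003 -1.   ]
delta units [-0.37 -0.06  0.07] yaw turn -0.01
8 [45, 61] r [-0.1002  0.1266] l [0.148  0.1044] mid_y 0.0239 tilt(+ = l down) 5.13
```

Request:
move_arm:
  commands:
    - [0.15,-0.1,0,0,0,0]
    - [0.15,0,0,0,0,0]
    - [0.1,0,0,0,0,0]
    - [0,0,0,0,0,0]
    - [-0.25,0,0,0,0,0]
    - [0,0,0,0,0,0]
    - [0,0,0,0,0,0]
    - [0,0,0,0,0,0]
    - [0,0,0,0,0,0]
    - [0,0,0,0,0,0]

```text
time_s: 7.92
eef_pos: [0.5586, 0.1866, 0.1055]
tool_rot: [-0.486, 0.516, -0.515, 0.482]
wrist_force: [0.6, -0.2, 0.1]
gripper_width: 0.051
```

```bash
python3 st.py .561 .2 .104; python3 rail.py 9
```

```text
t 7.92 pos [0.5586 0.1866 0.1055] w 0.051 F [ 0.59 -0.16  0.07]
toolx yaw -93.58 down [-0.005 -0.003 -1.   ]
delta units [-0.54  0.06  0.06] yaw turn -0.01
9 [47, 58] r [-0.1054  0.1276] l [0.1426 0.1048] mid_y 0.0186 tilt(+ = l down) 5.26
```

Request:
move_arm:
  commands:
    - [0.15,0,0,0,0,0]
    - [0.15,0,0,0,0,0]
    - [0.1,0,0,0,0,0]
    - [0,0,0,0,0,0]
    - [-0.25,0,0,0,0,0]
    - [0,0,0,0,0,0]
    - [0,0,0,0,0,0]
    - [0,0,0,0,0,0]
    - [0,0,0,0,0,0]
    - [0,0,0,0,0,0]

```text
time_s: 8.8
eef_pos: [0.5584, 0.1824, 0.1056]
tool_rot: [-0.486, 0.516, -0.515, 0.482]
wrist_force: [-0.9, 0.5, 0.8]
gripper_width: 0.0512
```

```bash
python3 st.py .561 .2 .105; python3 rail.py 10
```

```text
t 8.8 pos [0.5584 0.1824 0.1056] w 0.0512 F [-0.87  0.49  0.84]
toolx yaw -93.58 down [-0.005 -0.003 -1.   ]
delta units [-0.71  0.02  0.06] yaw turn -0.01
10 [47, 59] r [-0.1099  0.1286] l [0.1381 0.1049] mid_y 0.0141 tilt(+ = l down) 5.47
```

Moves of about 4.5 mm per step; continue.

Request:
move_arm:
  commands:
    - [0.15,0,0,0,0,0]
    - [0.15,0,0,0,0,0]
    - [0.1,0,0,0,0,0]
    - [0,0,0,0,0,0]
    - [-0.25,0,0,0,0,0]
    - [0,0,0,0,0,0]
    - [0,0,0,0,0,0]
    - [0,0,0,0,0,0]
    - [0,0,0,0,0,0]
    - [0,0,0,0,0,0]

```text
time_s: 9.68
eef_pos: [0.5582, 0.1784, 0.1057]
tool_rot: [-0.486, 0.516, -0.515, 0.482]
wrist_force: [0.2, -0.1, 0.1]
gripper_width: 0.0512
```

```bash
python3 st.py .561 .2 .105; python3 rail.py 11
```

```text
t 9.68 pos [0.5582 0.1784 0.1057] w 0.0512 F [ 0.18 -0.09  0.05]
toolx yaw -93.57 down [-0.005 -0.003 -1.   ]
delta units [-0.87  0.03  0.06] yaw turn -0.01
11 [48, 60] r [-0.1146  0.1286] l [0.1338 0.1051] mid_y 0.0096 tilt(+ = l down) 5.41
```

Request:
move_arm:
  commands:
    - [0.15,0,0,0,0,0]
    - [0.15,0,0,0,0,0]
    - [0.1,0,0,0,0,0]
    - [0,0,0,0,0,0]
    - [-0.25,0,0,0,0,0]
    - [0,0,0,0,0,0]
    - [0,0,0,0,0,0]
    - [0,0,0,0,0,0]
    - [0,0,0,0,0,0]
    - [0,0,0,0,0,0]

```text
time_s: 10.57
eef_pos: [0.558, 0.1743, 0.1058]
tool_rot: [-0.486, 0.516, -0.515, 0.482]
wrist_force: [0.2, -0.6, 0.1]
gripper_width: 0.0511
```

```bash
python3 st.py .561 .2 .105; python3 rail.py 12
```

```text
t 10.57 pos [0.558  0.1743 0.1058] w 0.0511 F [ 0.18 -0.61  0.1 ]
toolx yaw -93.56 down [-0.004 -0.003 -1.   ]
delta units [-1.03  0.03  0.06] yaw turn -0.01
12 [39, 52] r [-0.1232  0.1162] l [0.1251 0.1183] mid_y 0.0009 tilt(+ = l down) -0.48
```

Request:
move_arm:
  commands:
    - [0,0,0,0,0,0]
    - [0,0,0,0,0,0]
    - [0,0,0,0,0,0]
    - [0,0,0,0,0,0]
    - [0,0,0,0,0,0]
    - [0,0,0,0,0,0]
    - [0,0,0,0,0,0]
    - [0,0,0,0,0,0]
    - [0,0,0,0,0,0]
    - [0,0,0,0,0,0]

```text
time_s: 11.45
eef_pos: [0.558, 0.1739, 0.1057]
tool_rot: [-0.486, 0.516, -0.515, 0.482]
wrist_force: [0.4, -0.2, 0.4]
gripper_width: 0.0513
```

```bash
python3 st.py .558 .1735 .165; python3 rail.py 13;python3 look.py 13b
```

```text
t 11.45 pos [0.558  0.1739 0.1057] w 0.0513 F [ 0.4  -0.17  0.36]
toolx yaw -93.58 down [-0.005 -0.003 -1.   ]
delta units [ 0.02 -2.37 -0.01] yaw turn -0.01
13 [38, 49] r [-0.1223  0.1183] l [0.1258 0.1158] mid_y 0.0017 tilt(+ = l down) 0.57
```

View pics/c13b.png

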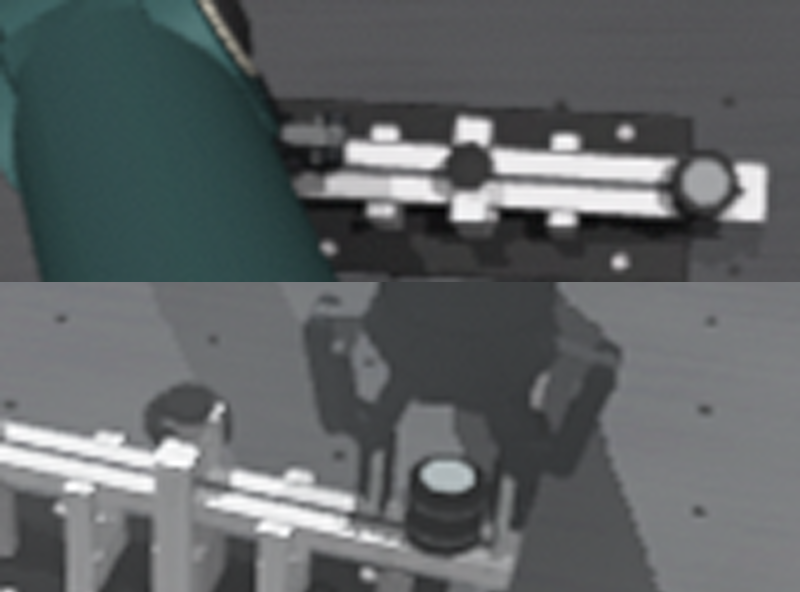

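Request:
move_arm:
  commands:
    - [0,0,0,0,0,0]
    - [0,0,0,0,0,0]
    - [0,0,0,0,0,0]
    - [0,0,0,0,0,0]
    - [0,-0.4,0,0,0,0]
    - [0,-0.4,0,0,0,0]
    - [0,-0.6,0,0,0,0]
    - [0,-0.6,0,0,0,0]
    - [0,-0.8,0,0,0,0]
    - [0,-0.8,0,0,0,0]
    - [0,-0.8,0,0,0,0]
    - [0,0,0,0,0,0]
  grip: -1

```text
time_s: 12.6
eef_pos: [0.5584, 0.1747, 0.2265]
tool_rot: [-0.486, 0.515, -0.515, 0.483]
wrist_force: [1.2, 0.6, -0.4]
gripper_width: 0.0854
```

```bash
python3 st.py .5485 .0482 .19; python3 rail.py 14;
```

```text
t 12.6 pos [0.5584 0.1747 0.2265] w 0.0854 F [ 1.2   0.64 -0.42]
toolx yaw -93.54 down [-0.003 -0.003 -1.   ]
delta units [ 5.07  1.47 -0.08] yaw turn -0.01
14 [39, 52] r [-0.1222  0.1184] l [0.1266 0.1155] mid_y 0.0022 tilt(+ = l down) 0.67
```

Request:
move_arm:
  commands:
    - [0.8,0,0,0,0,0]
    - [0.9,0,0,0,0,0]
    - [0.9,0,0,0,0,0]
    - [0.9,0.3,0,0,0,0]
    - [0.9,0.3,0,0,0,0]
    - [0.4,0,0,0,0,0]
    - [0,0,0,0,0,0]
    - [0,0,0,0,0,0]
  grip: 1

```text
time_s: 13.32
eef_pos: [0.5477, 0.0522, 0.2101]
tool_rot: [-0.488, 0.515, -0.513, 0.483]
wrist_force: [-0.2, 0.2, -0.4]
gripper_width: -0.0005
```

```bash
python3 st.py .5485 .0482 .155; python3 rail.py 15;python3 look.py 15b
```

```text
t 13.32 pos [0.5477 0.0522 0.2101] w -0.0005 F [-0.2   0.2  -0.45]
toolx yaw -93.29 down [-0.007 -0.001 -1.   ]
delta units [0.15 2.2  0.06] yaw turn 0.03
15 [37, 50] r [-0.1218  0.1187] l [0.1262 0.1157] mid_y 0.0022 tilt(+ = l down) 0.7
```

View pics/c15b.png

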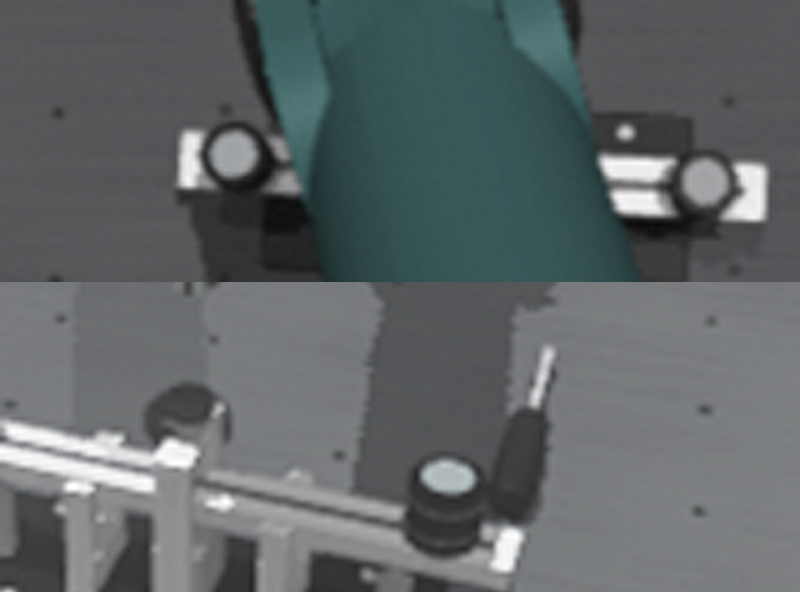

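Request:
move_arm:
  commands:
    - [0.15,0.6,0,0,0,0]
    - [0,0.6,0,0,0,0]
    - [0,0.6,0,0,0,0]
    - [0,0,0,0,0,0]

```text
time_s: 13.8
eef_pos: [0.5496, 0.0566, 0.1665]
tool_rot: [-0.488, 0.512, -0.511, 0.489]
wrist_force: [-0.7, 1.0, -0.1]
gripper_width: -0.0
```

```bash
python3 st.py .5485 .0482 .149; python3 - <<'E'
from h import *
d=snap('scene','sc16');print(proj(d,[.5485,.0482,.132]))
cv2.imwrite('pics/z16.png',cv2.resize(d['color'][140:260,270:430,::-1],(800,600),interpolation=2))
E
python3 rail.py 16 x
```

```text
t 13.8 pos [0.5496 0.0566 0.1665] w -0.0 F [-0.74  0.98 -0.08]
toolx yaw -92.65 down [ 0.     0.002 -1.   ]
delta units [ 0.34  0.7  -0.03] yaw turn 0.14
(np.float64(326.9960099609608), np.float64(190.69421824057656))
16 [39, 53] r [-0.1219  0.1192] l [0.1264 0.1151] mid_y 0.0023 tilt(+ = l down) 0.95
```

View pics/z16.png

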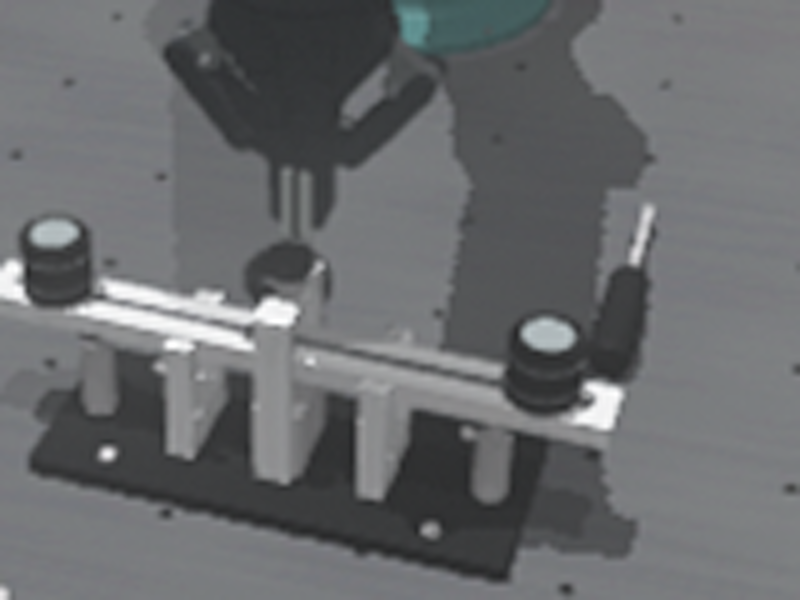

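Request:
move_arm:
  commands:
    - [0.35,0,0,0,0.1,0]
    - [0,0.3,0,0,0,0]
    - [0,0,0,0,0,0]
    - [0,0,0,0,0,0]

```text
time_s: 14.18
eef_pos: [0.5519, 0.0499, 0.1628]
tool_rot: [0.484, -0.513, 0.514, -0.489]
wrist_force: [-0.1, 1.0, 0.1]
gripper_width: -0.0003
```

```bash
python3 st.py .5485 .0482 .149; python3 rail.py 17
```

```text
t 14.18 pos [0.5519 0.0499 0.1628] w -0.0003 F [-0.1   1.    0.14]
toolx yaw -93.11 down [ 0.007  0.004 -1.   ]
delta units [ 0.08  0.55 -0.14] yaw turn 0.06
17 [39, 50] r [-0.1219  0.1192] l [0.1262 0.1154] mid_y 0.0022 tilt(+ = l down) 0.89
```

Request:
move_arm:
  commands:
    - [0.05,0.25,-0.15,0,0,0]
    - [0,0.25,0,0,0,0]
    - [0,0.2,0,0,0,0]
    - [0,0,0,0,0,0]

```text
time_s: 14.57
eef_pos: [0.549, 0.0491, 0.1451]
tool_rot: [0.482, -0.512, 0.515, -0.49]
wrist_force: [0.7, 0.0, 2.3]
gripper_width: -0.0003
```

```bash
python3 st.py .5485 .0482 .142; python3 rail.py 18
```

```text
t 14.57 pos [0.549  0.0491 0.1451] w -0.0003 F [0.67 0.02 2.34]
toolx yaw -93.12 down [ 0.011  0.004 -1.   ]
delta units [ 0.04  0.12 -0.02] yaw turn 0.06
18 [39, 52] r [-0.1219  0.1192] l [0.1262 0.1151] mid_y 0.0022 tilt(+ = l down) 0.94
```

Request:
move_arm:
  commands:
    - [0,0.15,0,0,0,0]
    - [0,0.15,0,0,0,0]
    - [0,0.15,0,0,0,0]

```text
time_s: 14.87
eef_pos: [0.5496, 0.0493, 0.1405]
tool_rot: [0.483, -0.512, 0.515, -0.489]
wrist_force: [-16.2, -2.7, 46.0]
gripper_width: 0.0001
```

```bash
python3 st.py .5485 .0482 .142; python3 rail.py 19
```

```text
t 14.87 pos [0.5496 0.0493 0.1405] w 0.0001 F [-16.16  -2.69  46.  ]
toolx yaw -93.14 down [ 0.01   0.002 -1.   ]
delta units [ 0.05 -0.06 -0.04] yaw turn 0.06
19 [40, 51] r [-0.122  0.119] l [0.1264 0.1153] mid_y 0.0022 tilt(+ = l down) 0.85
```

Request:
move_arm:
  commands:
    - [0,-0.3,0,0,0,0]
    - [0,-0.4,0,0,0,0]
    - [0,-0.6,0,0,0,0]
    - [0,-0.8,0,0,0,0]
    - [0,-1,0,0,0,0]
    - [0,-1,0,0,0,0]
    - [0,0,0,0,0,0]
    - [0,0,0,0,0,0]
    - [0,0,0,0,0,0]
    - [0,0,0,0,0,0]
    - [0,0,0,0,0,0]
    - [0,0,0,0,0,0]

```text
time_s: 15.92
eef_pos: [0.5462, 0.049, 0.2453]
tool_rot: [0.485, -0.513, 0.514, -0.488]
wrist_force: [0.5, 0.9, -0.8]
gripper_width: 0.0
```

```bash
python3 st.py .5485 .0482 .142; python3 rail.py 20; python3 - <<'E'
from h import *
d=np.load('pics/sc20.npz')
cv2.imwrite('pics/z20.png',cv2.resize(d['color'][140:260,270:430,::-1],(800,600),interpolation=2))
E
```

```text
t 15.92 pos [0.5462 0.049  0.2453] w 0.0 F [ 0.55  0.92 -0.78]
toolx yaw -93.09 down [ 0.005  0.001 -1.   ]
delta units [0.03 4.13 0.08] yaw turn 0.07
20 [39, 51] r [-0.1223  0.1188] l [0.1264 0.1156] mid_y 0.002 tilt(+ = l down) 0.74
```

View pics/z20.png

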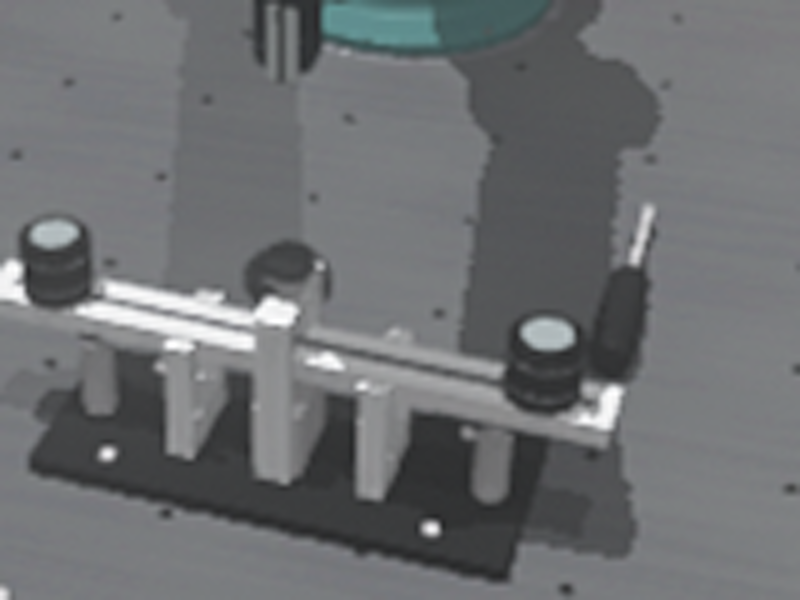

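```bash
python3 -c "
from bench import ctrl
print(ctrl.hand_in())"
```

```text
the job is handed in; nothing more can be done
None
```

I slid the rail lengthwise about 60 mm in small pushes on its +y housing until it balanced level by itself. I then lifted clear, pressed the marking plunger to its stop with closed fingers, let it spring back, and handed the job in at about 16 s.

- **Balance:** Released and clear of the gripper, the rail read 0.6 to 0.95 degrees from the image; I think that offset is calibration error or noise. Its centre was about 2 mm from the knife edge. After the press it read 0.7 degrees and had moved about 0.2 mm, within measurement noise.
- **Plunger:** I had 2.3 N at about 4 mm of travel. The last step then reached a hard stop after about 8 mm, so the pin met the rail. In the final picture the cap is back up and nothing touches the rail.
- **One reading off plan:** The wrist force reached 46 N at full press, with about 16 N of that sideways, well over the 8 to 12 N intended. It was on the fingertips and below the 120 N wrist limit. I can't rule out that it counts against the 40 N limit on what the arm or gripper body presses on things.
- **Other things on the table:** The gripper never went near them. I did not measure their positions again at the end.

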